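Sweep the stray jar caps into the catch tray

ROBOT

A 7-joint arm with a two-finger parallel gripper is mounted at the origin on the work surface. World frame = base frame: x ahead of the robot, y to its left, z up, the work surface at z = 0. Lengths are in mm, angles in rad, forces in N, time in s.
With the tool pointing down it reaches from about 425 to 975 mm from the base axis. Payload 16.7 kg.
Tool frame: the origin (TCP) lies midway between the tips of the shut fingers; the grasp point (between the pads) lies 19 mm behind it; y points along the fingers, z is the direction in which the jaws open and shut, and the axes are right-handed (so a half turn about y gives the same grasp; the last joint's range is limited). The gripper opens to 85 mm and grips with 20 to 120 N. Pads are 22 mm wide; open, the fingers measure 114 mm over their backs; the gripper's body (76 mm by 85 mm) begins 54 mm behind the grasp point. The pads swing forward as they close: fully open they stand 13 mm farther back than shut.
Start: joints at [-1.3, 0.426, 0.074, 1.606, -0.034, 1.111, -0.067], TCP at [275.116, 616.35, 231.302] pointing down, gripper open.
Joint ranges: [-2.85, 2.85], [-0.5, 2.14], [-1.23, 1.37], [0.21, 2.46], [-1.02, 4.16], [0.16, 2.05], [-2.73, 2.73]. Speed limits (rad/s): [1.89, 1.89, 2.39, 2.39, 3.01, 3.01, 3.01].

INTERFACE

Orientations are given as a unit quaternion [w, x, y, z].
In Python, from station import arm, imaging, ticket gives the robot as it stands.
- The arm moves only by the tool jog_arm, never from a script. Its argument "commands" is a list of rows, each a list of 4 numbers: the shift along the tool's x, y, z in m, then the turn about the tool's y in degrees. In form: [[tx, ty, tz, twist], ...]. A call has 1 to 20 rows; each row is the pose to reach, as a shift and turn from the pose commanded when the call began, along the tool's axes at that moment; what a row does not reach only later rows make up. A row lasts 1/10 s, in which the tool goes at most 50 mm and 8.59 degrees, less where a joint would pass 70% of its speed; a pose out of reach is approached as far as the arm can. A call with a gripper value outside its range is refused whole. "jaw" is the closure, from -1 (fully open) to 1 (shut), so that 0 is half open, set as the call begins (left out, the last holds). The fingers move at their own pace and stop on an object; "squeeze" is the grip in N (left out, the last holds). Time passes only in rows, so rows that repeat a pose let the fingers close. It gives the time, the measured TCP pose, the force and the opening at its end, in the units of the state.
- arm.observe(): the state, without advancing time (a new reading comes with each control period).
- imaging.capture(name): name is "side" or "top" or "wrist"; returns a dict with "img" (384x512x3 uint8, red, green, blue), "z_map" (384x512 float32, mm along the optical axis (not along the pixel's ray), 0 where there is no reading), "K" (3x3 intrinsics, pixels), "dist_coeffs" ([k1, k2, p1, p2, k3] as OpenCV has them; the pictures are not rectified), "R" (3x3) and "t" (3): a world point X has camera coordinates R X + t; the wrist camera has in their place "mount" (4x4, takes a point from camera to tool coordinates, whose origin is the TCP and whose axes are the tool frame's). Camera axes: x right, y down, z forward; pixel columns grow to the right and rows downward; lengths in mm; the calibration is good to about 2 mm. A picture is of the moment at which its call begins: read the wrist's pose just before it.
- ticket.hand_in(): hands the job in, once; it reports no verdict.
The state is a dict: "time": time; "joints": joint angles; "joint_vel": joint speeds; "effort": joint torques, N m; "ee_pos": TCP position; "tcp_rot": TCP orientation; "ft_force": force on the tool from outside, world axes, zero at the start; "moment": the same for the moment, N m; "grip_width": finger opening in mm.
Only numpy, scipy, OpenCV 4.12 (cv2) and the standard library are available. Lean on these libraries where they do the work, as an engineer would, in place of code of your own. Each camera call takes 0.05 s, during which the arm holds its last target. There are 200 camera calls.

TASK

Clear the packing bench for the next batch: with the fingertips, gently sweep the three loose white screw caps along the bench into the three-walled steel tray, through its open side, until all three lie flat and wholly inside it. Keep the caps on the bench, do not pinch, tip or lift them, and leave the brass weight, the amber pot, the jars and the radio standing where they are.

Things in the scene. Friction and masses are not known exactly. Their poses are not given: they have to be found in the camera images.
- tray: dark steel tray fixed to the bench, left of the caps: walls 30 mm high, 4 mm thick on three sides of a floor 200 mm (x) by 130 mm (y); the side towards its own -y, facing the caps, is fully open, with no step or lip: floor level with the bench. Origin: centre of the floor. Inner faces: side walls x = -100, +100 mm, back wall y = +65; open edge y = -65. Turned up to 0.2 rad either way from the world axes
- cap1: one of three identical loose screw caps, plain white plastic, ribbed edge, lying flat, mouth down, on the bench: a solid-topped disc 52 mm in diameter, 20 mm high, about 25 g; it slides on the bench when pushed at its edge and moves freely sideways or turns. Origin: centre of its underside, on the bench
- cap2: one of three identical loose screw caps, plain white plastic, ribbed edge, lying flat, mouth down, on the bench: a solid-topped disc 52 mm in diameter, 20 mm high, about 25 g; it slides on the bench when pushed at its edge and moves freely sideways or turns. Origin: centre of its underside, on the bench
- cap3: one of three identical loose screw caps, plain white plastic, ribbed edge, lying flat, mouth down, on the bench: a solid-topped disc 52 mm in diameter, 20 mm high, about 25 g; it slides on the bench when pushed at its edge and moves freely sideways or turns. Origin: centre of its underside, on the bench
- weight: brass calibration weight with a small knob on top, 36 mm in diameter, 50 mm high, 200 g, standing among the caps; leave it alone. Origin: centre of its underside
- pot: small amber glass pot with a black lid, 48 mm in diameter, 55 mm high, 90 g, standing among the caps; leave it alone. Origin: centre of its underside
- jar1: clear jar with white filling and paper label, 66 mm in diameter, 120 mm high with its white cap on, standing at the edge of the work; leave it alone. Origin: centre of its underside
- jar2: clear jar with white filling and paper label, 66 mm in diameter, 112 mm high, without cap, standing at the edge of the work; leave it alone. Origin: centre of its underside
- jar3: clear jar with white filling and paper label, 66 mm in diameter, 120 mm high with its white cap on, standing at the edge of the work; leave it alone. Origin: centre of its underside
- radio: black hand-held radio standing on end, 32 by 56 mm, 165 mm high with its stub aerial, near the robot at the right of the work; leave it alone. Origin: centre of its underside

How it is judged:
By the outcome, as a careful person would: the job done as asked, in the order asked, and still so for the second after the job is handed in, with the robot touching nothing.
It also fails if it takes over 72 s, if anything falls off the work surface, if the arm or the gripper's body presses on something with over 40 N, if the wrist force passes 120 N, or if a joint passes its speed limit or range.

## Working session

There is one attempt and no reset: what is moved stays moved. The work goes in short steps, Python scripts to look and compute and a tool call to move; the robot and the scene stay as the last step left them, time stands still between calls to the robot, and variables do not carry over. Pictures are saved under pics/ and viewed, about 8 in all and at most 12, crops included, and the job is handed in when it is done.

Besides the shell and the picture viewer there is one more tool, called after "Request:" as a command line: name --pt "numbers of a row" for each row, then --argument value for the rest. jog_arm: Moves the arm, as the interface text tells. Its arguments: {"type":"object","properties":{"commands":{"type":"array","items":{"type":"array","items":{"type":"number"}}},"jaw":{"type":"number"},"squeeze":{"type":"number"}},"required":["commands"]}

```bash
mkdir -p pics
cat > h.py <<'E'
import numpy as np, cv2
from station import arm, imaging, ticket
def ray(c,uv,z):
    p=cv2.undistortPoints(np.array(uv,float).reshape(-1,1,2),c['K'],np.array(c['dist_coeffs'])).reshape(-1,2)
    d=np.c_[p,np.ones(len(p))]@np.array(c['R']); o=-np.array(c['R']).T@np.array(c['t'])
    return o+d*((z-o[2])/d[:,2])[:,None]
def snap(n,f):
    c=imaging.capture(n); cv2.imwrite('pics/'+f,cv2.cvtColor(c['img'],cv2.COLOR_RGB2BGR)); return c
E
python3 - <<'E'
from h import *
import pickle
s=arm.observe(); print(s)
t=snap('top','t0.png'); pickle.dump(t,open('t0.pkl','wb'))
a=cv2.imread('pics/t0.png')
cv2.imwrite('pics/v0.png',cv2.resize(a,(800,600)))
print(ray(t,[[0,0],[511,0],[0,383],[511,383],[256,192]],0).round())
s=snap('side','s0.png');pickle.dump(s,open('s0.pkl','wb'))
E
```

```text
{'time': 0.0, 'joints': array([-1.30048975,  0.42674137,  0.07382283,  1.60661832, -0.03412136,
        1.11077787, -0.06711355]), 'joint_vel': array([-0.00072466, -0.00142042, -0.00133194,  0.00187909, -0.00069003,
        0.00052641,  0.00174159]), 'effort': array([ 3.58362990e-05, -9.49815130e+01,  3.76088485e+00, -4.63520730e+01,
        1.92711566e-02,  1.00618653e-02,  1.99013994e-05]), 'ee_pos': array([274.95728701, 616.01321922, 230.59850245]), 'tcp_rot': array([-0.6911351 ,  0.69203335, -0.14741871,  0.14727469]), 'ft_force': array([ 0.45046703, -0.4435626 ,  0.29181852]), 'moment': array([0.00247233, 0.00510844, 0.00156764]), 'grip_width': 85.59957298314244}
[[1126.  704.    0.]
 [1154. -774.    0.]
 [  82.  600.    0.]
 [  94. -701.    0.]
 [ 579.  -40.    0.]]
```

View pics/v0.png

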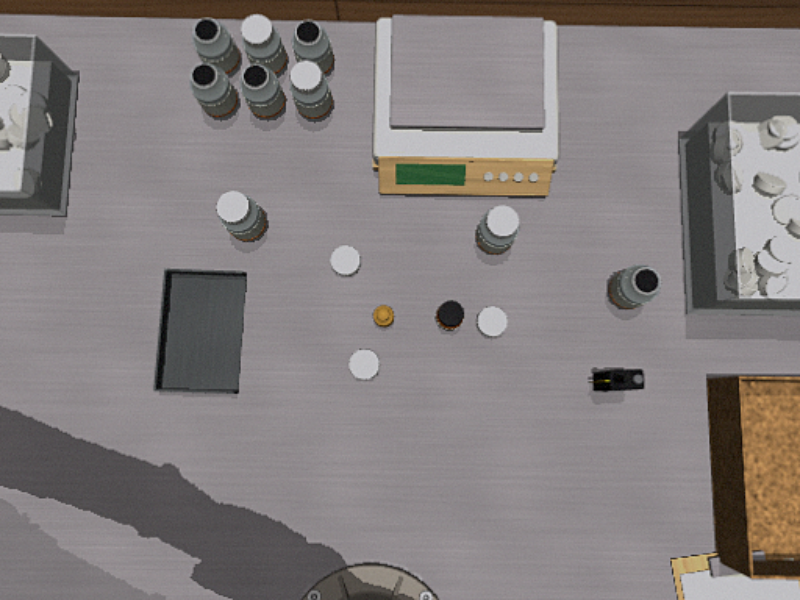

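View pics/s0.png

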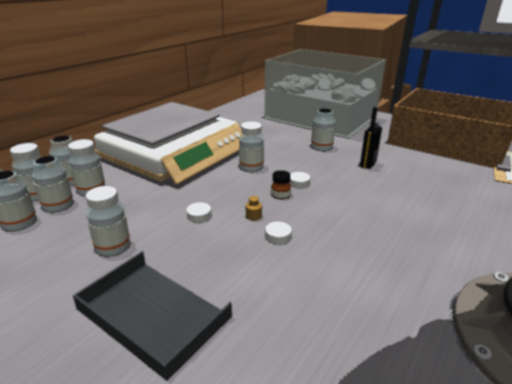

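The top view (800×600) shows the tray at about (202,331), open to the right. The caps are at (345,261), (364,364) and (492,322), the weight at (383,316) and the pot at (450,314). The jars are at (243,215), (498,230) and (632,288), and the radio is at (617,380).

Run:
```python
from h import *
import pickle
t=pickle.load(open('t0.pkl','rb')); im=t['img']
print('campos',-np.array(t['R']).T@np.array(t['t']))
hsv=cv2.cvtColor(im,cv2.COLOR_RGB2HSV)
k=.64
def blob(m,c,r,z,name):
    mm=np.zeros_like(m,np.uint8); cv2.circle(mm,(int(c[0]*k),int(c[1]*k)),r,1,-1); mm*=m.astype(np.uint8)
    cs,_=cv2.findContours(mm,cv2.RETR_EXTERNAL,cv2.CHAIN_APPROX_NONE); q=max(cs,key=cv2.contourArea)
    (x,y),R=cv2.minEnclosingCircle(q); M=cv2.moments(q); u=[M['m10']/M['m00'],M['m01']/M['m00']]
    w=ray(t,q.reshape(-1,2),z); W=ray(t,[u],z)[0]
    print(name,np.round(u,1),W.round(1),'ext',np.ptp(w,axis=0)[:2].round(1))
V=hsv[...,2].astype(int);S=hsv[...,1].astype(int)
wh=(V>215)&(S<30)
for n,c in dict(capA=(345,261),capB=(364,364),capC=(492,322)).items(): blob(wh,c,16,20,n)
blob((S>120),(383,316),12,35,'weight'); blob(V<60,(450,312),16,55,'pot')
blob(wh,(235,207),16,120,'jarL');blob(wh,(503,220),16,120,'jarM');blob(V<60,(645,280),12,112,'jarR')
blob(V<70,(617,380),22,100,'radio')
m=np.zeros(V.shape,np.uint8); m[165:258,95:162]=(V<110)[165:258,95:162]
cs,_=cv2.findContours(m,cv2.RETR_EXTERNAL,cv2.CHAIN_APPROX_NONE);q=max(cs,key=cv2.contourArea)
print(cv2.minAreaRect(q))
ap=cv2.approxPolyDP(cv2.convexHull(q),4,True).reshape(-1,2);print(ap)
print('z0',ray(t,ap,0).round(1));print('z30',ray(t,ap,30).round(1))
cv2.imwrite('pics/c.png',cv2.cvtColor(cv2.resize(im[155:265,90:200],(600,600),interpolation=2),cv2.COLOR_RGB2BGR))
```

```text
campos [ 404.52327124  -56.15176887 1232.22474148]Traceback (most recent call last):
  File "<stdin>", line 15, in <module>
  File "<stdin>", line 9, in blob
ValueError: max() iterable argument is empty
```

```bash
cat > m.py <<'E'
from h import *
import pickle,sys
t=pickle.load(open('t0.pkl','rb')); im=t['img']
hsv=cv2.cvtColor(im,cv2.COLOR_RGB2HSV)
k=.64
def blob(m,c,r,z,name):
    mm=np.zeros(m.shape,np.uint8); cv2.circle(mm,(int(c[0]*k),int(c[1]*k)),r,1,-1); mm*=m.astype(np.uint8)
    cs,_=cv2.findContours(mm,cv2.RETR_EXTERNAL,cv2.CHAIN_APPROX_NONE)
    if not cs: print(name,'none',im[int(c[1]*k),int(c[0]*k)]); return
    q=max(cs,key=cv2.contourArea); mm[:]=0; cv2.drawContours(mm,[q],-1,1,-1)
    u=np.argwhere(mm)[:,::-1].mean(0)
    w=ray(t,q.reshape(-1,2),z); W=ray(t,[u],z)[0]
    print(name,np.round(u,1),W.round(1),'ext',np.ptp(w,axis=0)[:2].round(1))
V=hsv[...,2].astype(int);S=hsv[...,1].astype(int)
wh=(V>195)&(S<30)
for n,c in dict(capA=(345,261),capB=(364,364),capC=(492,322)).items(): blob(wh,c,16,20,n)
blob((S>120),(383,316),12,35,'weight'); blob(V<60,(450,312),16,55,'pot')
blob(wh,(235,207),16,120,'jarL');blob(wh,(503,220),16,120,'jarM');blob(V<60,(645,280),12,112,'jarR')
blob(V<70,(617,380),22,100,'radio')
m=np.zeros(V.shape,np.uint8); m[165:258,95:162]=(V<110)[165:258,95:162]
cs,_=cv2.findContours(m,cv2.RETR_EXTERNAL,cv2.CHAIN_APPROX_NONE);q=max(cs,key=cv2.contourArea)
print(cv2.minAreaRect(q))
ap=cv2.approxPolyDP(cv2.convexHull(q),4,True).reshape(-1,2);print(ap)
print('z0',ray(t,ap,0).round(1));print('z30',ray(t,ap,30).round(1))
cv2.imwrite('pics/c.png',cv2.cvtColor(cv2.resize(im[165:265,95:165],(560,800),interpolation=2)[:600],cv2.COLOR_RGB2BGR))
E
python3 m.py
```

```text
capA [220.7 165.9] [646.1  56.2  20. ] ext [47.1 46.1]
capB [232.9 232.7] [466.4  19.   20. ] ext [45.1 45.2]
capC [315.1 205.2] [ 542.7 -199.2   20. ] ext [48.6 43. ]
weight [245.2 201.8] [547.2 -12.4  35. ] ext [34.7 32. ]
pot [288.1 200.5] [ 549.8 -124.7   55. ] ext [42.1 41.7]
jarL [148.4 131.8] [710.7 230.3 120. ] ext [46.7 47.8]
jarM [321.5 140.9] [ 693.7 -204.3  120. ] ext [46.6 47.8]
jarR [413.4 179.4] [ 600.4 -434.4  112. ] ext [35.6 32.8]
radio [394.3 242.9] [ 442.5 -385.2  100. ] ext [35.1 79.5]
((127.83528137207031, 211.64117431640625), (54.22442626953125, 80.45463562011719), 4.398705005645752)
[[106 172]
 [157 174]
 [152 251]
 [ 98 249]]
z0 [[628.5 370.8   0. ]
 [625.  231.8   0. ]
 [416.1 234.8   0. ]
 [419.8 378.2   0. ]]
z30 [[623.  360.4  30. ]
 [619.6 224.7  30. ]
 [415.8 227.7  30. ]
 [419.4 367.6  30. ]]
```

The caps measure about 50 mm across, which is consistent at this resolution. The tray interior comes out at x 418..618 and y 233..363, with yaw about -0.02. I'll half-open the fingers and use the two tips as a cradle, first aligning the tool with the world axes.

```bash
cat >> h.py <<'E'
from scipy.spatial.transform import Rotation as Ro
def tool(s=None):
    s=s or arm.observe(); q=s['tcp_rot']; return np.array(s['ee_pos']),Ro.from_quat([q[1],q[2],q[3],q[0]]).as_matrix()
def go(*W):
    p,R=tool(); print(arm.observe()['time'],p.round(1),'yaw z',np.degrees(np.arctan2(R[1,2],R[0,2])).round(2))
    for w in W: print(w,((np.array(w)-p)@R/1000).round(4))
E
python3 - <<'E'
from h import *
p,R=tool();print(R.round(3)); go([460,-50,150])
E
```

```text
[[ 0.913 -0.     0.408]
 [-0.408 -0.001  0.913]
 [ 0.    -1.    -0.001]]
0.1 [275.  616.  230.7] yaw z 65.95
[460, -50, 150] [ 0.4404  0.0814 -0.5327]
```

```bash
python3 -c "
from h import *
go([657,2,100])"
```

```text
0.1 [275.  616.  230.7] yaw z 65.95
[657, 2, 100] [ 0.5991  0.1312 -0.4049]
```

Request:
jog_arm --pt "0.15 0.0 -0.1 14" --pt "0.3 0.03 -0.2 30" --pt "0.45 0.08 -0.3 44" --pt "0.6 0.13 -0.405 54" --pt "0.6 0.13 -0.405 54" --pt "0.6 0.13 -0.405 54" --pt "0.6 0.13 -0.405 54" --pt "0.6 0.13 -0.405 54" --pt "0.6 0.13 -0.405 54" --pt "0.6 0.13 -0.405 54" --pt "0.6 0.13 -0.405 54" --pt "0.6 0.13 -0.405 54" --pt "0.6 0.13 -0.405 54" --pt "0.6 0.13 -0.405 54" --pt "0.6 0.13 -0.405 54" --pt "0.6 0.13 -0.405 54" --pt "0.6 0.13 -0.405 54" --pt "0.6 0.13 -0.405 54" --pt "0.6 0.13 -0.405 54" --pt "0.6 0.13 -0.405 54" --jaw 0.3 --squeeze 20

```text
time: 2.1
ee_pos: [657.7, 3.2, 101.6]
tcp_rot: [0.55, -0.55, 0.445, -0.445]
ft_force: [0.6, -0.2, 1.0]
grip_width: 30.0
```

Run:
```python
from h import *
s=arm.observe();print(s['grip_width'],s['joints'].round(2))
go([657,2,4],[648,40,4],[590,163,4],[590,296,4])
p,R=tool(); c=snap('wrist','w0.png')
M=np.array(c['mount']); z=c['z_map']; print(M.round(2).tolist())
v,u=np.nonzero((z>0)&(z<400)); uv=np.c_[u,v].astype(float)
n=cv2.undistortPoints(uv.reshape(-1,1,2),c['K'],np.array(c['dist_coeffs'])).reshape(-1,2)
P=np.c_[n,np.ones(len(n))]*z[v,u][:,None]; T=P@M[:3,:3].T+M[:3,3]
f=(abs(T[:,0])<25)&(abs(T[:,2])<60)&(T[:,1]<20)&(T[:,1]>-60)
F=T[f]; print(f.sum()); 
for a in range(-60,20,8):
    g=F[(F[:,1]>=a)&(F[:,1]<a+8)]
    if len(g): print(a,len(g),g.min(0).round(1),g.max(0).round(1))
W=T@R.T+p; 
f=(W[:,2]>14)&(W[:,2]<28); print('pts z~20',f.sum(), np.median(W[f],0) if f.any() else '')
```

```text
29.954745889274566 [-0.39  0.56  0.4   1.77 -0.27  0.87  0.34]
2.1 [657.7   3.2 101.6] yaw z 12.04
[657, 2, 4] [ 0.0011  0.0976 -0.001 ]
[648, 40, 4] [-0.038   0.0976 -0.0019]
[590, 163, 4] [-0.1703  0.0976 -0.0329]
[590, 296, 4] [-0.3004  0.0977 -0.0052]
[[-0.0, 0.96, 0.27, -67.95], [0.0, -0.27, 0.96, -142.62], [1.0, 0.0, -0.0, -0.05], [0.0, 0.0, 0.0, 1.0]]
9876
-60 5250 [-14.2 -60.  -51.4] [ 13. -52.  51.]
-52 1665 [-14.5 -52.  -48.4] [ 12.1 -44.   47.9]
-44 972 [-14.  -44.  -35.8] [ 11.5 -36.   36.6]
-36 536 [-11.8 -36.  -28.4] [ 11.4 -28.   28.4]
-28 588 [-12.  -28.  -28.8] [ 10.9 -20.   28.4]
-20 482 [-11.8 -20.  -28.8] [ 10.6 -12.   28.5]
-12 337 [-12.1 -12.  -28.4] [11.  -4.2 27.6]
-4 46 [ -8.1  -4.  -15.3] [ 6.  -0.7 14.8]
pts z~20 8289 [628.83415767  31.29339444  20.05357496]
```

View pics/w0.png

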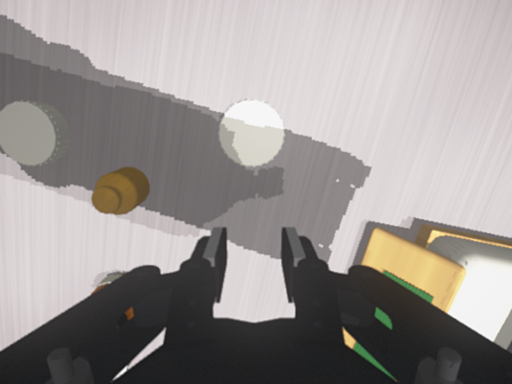

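The wrist view shows cap A at (252,133), centred ahead of the fingertips, with the weight at (120,190) well to the left. The tip depth is within about 2 mm of the TCP.

```bash
python3 -c "
from h import *
go([657,2,4],[650,30,4],[570,180,4],[570,293,4])"
```

```text
2.15 [657.8   3.  101.6] yaw z 12.02
[657, 2, 4] [ 0.0008  0.0976 -0.001 ]
[650, 30, 4] [-0.028   0.0976 -0.0021]
[570, 180, 4] [-0.1914  0.0976 -0.0491]
[570, 293, 4] [-0.3019  0.0977 -0.0255]
```

Request:
jog_arm --pt "0 0.03 0 0" --pt "0 0.06 0 0" --pt "0 0.08 0 0" --pt "0 0.09 0 0" --pt "0 0.097 0 0" --pt "0 0.097 0 0" --pt "0 0.097 0 0"

```text
time: 2.85
ee_pos: [658.5, 2.0, 5.2]
tcp_rot: [0.55, -0.549, 0.445, -0.446]
ft_force: [-0.3, -0.6, -0.4]
grip_width: 30.0
```

Request:
jog_arm --pt "-0.008 0 0 0" --pt "-0.018 0 -0.001 0" --pt "-0.028 0 -0.002 0" --pt "-0.038 0 -0.005 0" --pt "-0.048 0 -0.008 0" --pt "-0.058 0 -0.011 0" --pt "-0.068 0 -0.014 0" --pt "-0.078 0 -0.017 0" --pt "-0.088 0 -0.02 0" --pt "-0.098 0 -0.023 0" --pt "-0.108 0 -0.026 0" --pt "-0.118 0 -0.029 0" --pt "-0.128 0 -0.032 0" --pt "-0.138 0 -0.035 0" --pt "-0.148 0 -0.038 0" --pt "-0.158 0 -0.04 0" --pt "-0.168 0 -0.042 0" --pt "-0.178 0 -0.045 0" --pt "-0.188 0 -0.048 0" --pt "-0.192 0 -0.049 0"

```text
time: 4.85
ee_pos: [569.5, 181.0, 4.2]
tcp_rot: [-0.55, 0.55, -0.445, 0.445]
ft_force: [-0.4, 0.8, 0.8]
grip_width: 29.9
```

Run:
```python
from h import *
go([570,180,4],[570,293,4])
snap('wrist','w1.png'); snap('top','t1.png')
a=cv2.imread('pics/w1.png');b=cv2.imread('pics/t1.png')
cv2.imwrite('pics/v1.png',np.hstack([cv2.resize(a,(400,300)),cv2.resize(b[120:300,80:320],(400,300))]))
```

```text
4.85 [569.5 181.    4.2] yaw z 12.01
[570, 180, 4] [0.0011 0.0002 0.0003]
[570, 293, 4] [-0.1094  0.0002  0.0238]
```

View pics/v1.png

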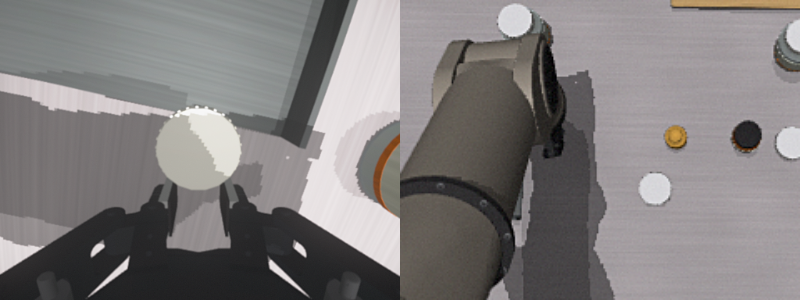

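Cap A sits in the cradle at the tray mouth, clear of the wall on its right, and the other objects haven't moved. Next I'll push it in, back off a little and lift.

Request:
jog_arm --pt "-0.01 0 0.002 0" --pt "-0.02 0 0.004 0" --pt "-0.03 0 0.006 0" --pt "-0.04 0 0.009 0" --pt "-0.05 0 0.011 0" --pt "-0.06 0 0.013 0" --pt "-0.07 0 0.015 0" --pt "-0.08 0 0.017 0" --pt "-0.09 0 0.02 0" --pt "-0.098 0 0.022 0" --pt "-0.105 0 0.023 0" --pt "-0.109 0 0.024 0" --pt "-0.109 0 0.024 0" --pt "-0.1 0 0.022 0" --pt "-0.085 0 0.019 0" --pt "-0.085 -0.03 0.019 0" --pt "-0.085 -0.07 0.019 0" --pt "-0.085 -0.1 0.019 0" --pt "-0.085 -0.1 0.019 0"

```text
time: 6.85
ee_pos: [573.5, 265.4, 108.4]
tcp_rot: [0.551, -0.547, 0.445, -0.447]
ft_force: [0.4, -0.4, 0.0]
grip_width: 29.8
```

```bash
python3 -c "
from h import *
go([466,-45,104],[466,-45,4])"
```

```text
6.85 [573.5 265.4 108.4] yaw z 11.82
[466, -45, 104] [ 0.2818  0.003  -0.1688]
[466, -45, 4] [ 0.282   0.103  -0.1693]
```

Request:
jog_arm --pt "0.04 0 -0.03 3" --pt "0.09 0 -0.06 6" --pt "0.14 0 -0.09 9" --pt "0.19 0 -0.12 12" --pt "0.235 0 -0.14 12" --pt "0.265 0 -0.16 12" --pt "0.282 0 -0.169 12" --pt "0.282 0.02 -0.169 12" --pt "0.282 0.05 -0.169 12" --pt "0.282 0.08 -0.169 12" --pt "0.282 0.095 -0.169 12" --pt "0.282 0.103 -0.169 12" --pt "0.282 0.103 -0.169 12" --pt "0.282 0.103 -0.169 12"

```text
time: 8.25
ee_pos: [463.9, -45.0, 1.4]
tcp_rot: [-0.499, 0.5, -0.501, 0.501]
ft_force: [0.5, 0.1, -0.0]
grip_width: 29.8
```

Run:
```python
from h import *
go([466,-40,4],[455,140,4],[455,293,4])
snap('wrist','w2.png'); snap('top','t2.png')
a=cv2.imread('pics/w2.png');b=cv2.imread('pics/t2.png')
cv2.imwrite('pics/v2.png',np.hstack([cv2.resize(a,(400,300)),cv2.resize(b[120:300,80:320],(400,300))]))
```

```text
8.25 [463.9 -45.    1.4] yaw z -0.12
[466, -40, 4] [-0.005  -0.0026  0.0021]
[455, 140, 4] [-0.185  -0.0026 -0.0093]
[455, 293, 4] [-0.338  -0.0027 -0.0096]
```

View pics/v2.png

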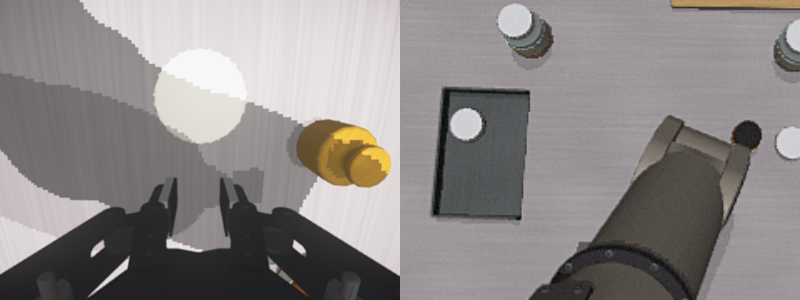

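Cap A is inside the tray, at (466,124) in the composite, and cap B is centred ahead of the tips. I'll raise the tool 3 mm and push B.

Request:
jog_arm --pt "-0.005 -0.003 0 0" --pt "-0.013 -0.003 0 0" --pt "-0.022 -0.003 0 0" --pt "-0.031 -0.003 -0.001 0" --pt "-0.04 -0.003 -0.001 0" --pt "-0.05 -0.003 -0.002 0" --pt "-0.06 -0.003 -0.002 0" --pt "-0.07 -0.003 -0.003 0" --pt "-0.08 -0.003 -0.003 0" --pt "-0.09 -0.003 -0.004 0" --pt "-0.1 -0.003 -0.004 0" --pt "-0.11 -0.003 -0.005 0" --pt "-0.12 -0.003 -0.005 0" --pt "-0.13 -0.003 -0.006 0" --pt "-0.14 -0.003 -0.007 0" --pt "-0.15 -0.003 -0.008 0" --pt "-0.16 -0.003 -0.008 0" --pt "-0.17 -0.003 -0.009 0" --pt "-0.18 -0.003 -0.009 0" --pt "-0.185 -0.003 -0.009 0"

```text
time: 10.35
ee_pos: [455.4, 142.1, 4.3]
tcp_rot: [0.5, -0.5, 0.5, -0.5]
ft_force: [-0.2, -0.8, 0.7]
grip_width: 30.1
```

Run:
```python
from h import *
go([455,140,4],[455,289,4])
snap('wrist','w3.png')
```

```text
10.35 [455.4 142.1   4.3] yaw z -0.0
[455, 140, 4] [ 0.0021  0.0003 -0.0004]
[455, 289, 4] [-0.1469  0.0003 -0.0004]
```

View pics/w3.png

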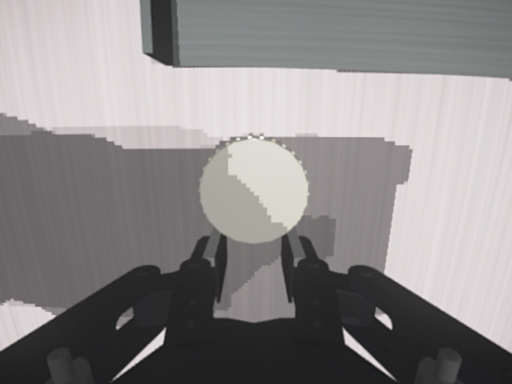

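Cap B is in the cradle and the near wall end, around (165,55), is left of the path. I'll continue with a slight shift away from that wall.

Request:
jog_arm --pt "-0.01 0 0.001 0" --pt "-0.02 0 0.002 0" --pt "-0.03 0 0.003 0" --pt "-0.04 0 0.004 0" --pt "-0.05 0 0.005 0" --pt "-0.06 0 0.005 0" --pt "-0.07 0 0.005 0" --pt "-0.08 0 0.005 0" --pt "-0.09 0 0.005 0" --pt "-0.1 0 0.005 0" --pt "-0.11 0 0.005 0" --pt "-0.12 0 0.005 0" --pt "-0.13 0 0.005 0" --pt "-0.138 0 0.005 0" --pt "-0.144 0 0.005 0" --pt "-0.147 0 0.005 0" --pt "-0.147 0 0.005 0" --pt "-0.138 0 0.005 0" --pt "-0.125 0 0.005 0" --pt "-0.12 -0.03 0.005 0"

```text
time: 12.4
ee_pos: [459.0, 257.1, 32.3]
tcp_rot: [-0.497, 0.501, -0.501, 0.501]
ft_force: [0.4, 0.4, 0.3]
grip_width: 29.7
```

Request:
jog_arm --pt "0 -0.03 0 0" --pt "0 -0.07 0 0" --pt "0 -0.12 0 0" --pt "0 -0.12 0 0"

```text
time: 12.8
ee_pos: [463.1, 260.4, 159.4]
tcp_rot: [0.502, -0.497, 0.501, -0.501]
ft_force: [-0.1, -0.1, -0.4]
grip_width: 30.0
```

```bash
python3 -c "
from h import *
go([598,-200,154],[598,-200,84])
print(arm.observe()['joints'].round(2))"
```

```text
12.8 [463.1 260.4 159.4] yaw z -0.18
[598, -200, 154] [0.46   0.0035 0.1364]
[598, -200, 84] [0.4603 0.0735 0.136 ]
[-1.17  0.32  0.65  2.03 -0.26  0.86 -0.38]
```

Request:
jog_arm --pt "0.04 0 0.01 -8" --pt "0.08 0 0.022 -16" --pt "0.12 0 0.034 -24" --pt "0.16 0 0.046 -32" --pt "0.2 0 0.058 -40" --pt "0.24 0 0.07 -48" --pt "0.28 0 0.08 -56" --pt "0.32 0 0.09 -64" --pt "0.36 0 0.1 -72" --pt "0.4 0 0.11 -80" --pt "0.44 0 0.12 -88" --pt "0.461 0 0.127 -90" --pt "0.461 0 0.127 -90" --pt "0.461 0 0.127 -90" --pt "0.461 0.04 0.127 -90" --pt "0.461 0.075 0.127 -90" --pt "0.461 0.075 0.127 -90" --pt "0.461 0.075 0.127 -90"

```text
time: 14.6
ee_pos: [586.7, -199.7, 79.7]
tcp_rot: [0.707, -0.707, 0.001, 0.0]
ft_force: [0.7, 0.4, 1.2]
grip_width: 30.0
```

Run:
```python
from h import *
import pickle
go([590,-202,4],[500,-205,4])
s=arm.observe();print(s['joints'].round(2))
snap('wrist','w4.png'); t=snap('top','t4.png')
pickle.dump(t,open('t4.pkl','wb'))
a=cv2.imread('pics/w4.png');b=cv2.imread('pics/t4.png')
cv2.imwrite('pics/v4.png',np.hstack([cv2.resize(a,(400,300)),cv2.resize(b[120:300,80:320],(400,300))]))
```

```text
14.6 [ 586.7 -199.7   79.7] yaw z 89.96
[590, -202, 4] [ 0.0034  0.0757 -0.0023]
[500, -205, 4] [-0.0866  0.0758 -0.0054]
[-0.06  0.53  0.38  1.87 -0.27  0.79  2.03]
```

View pics/v4.png

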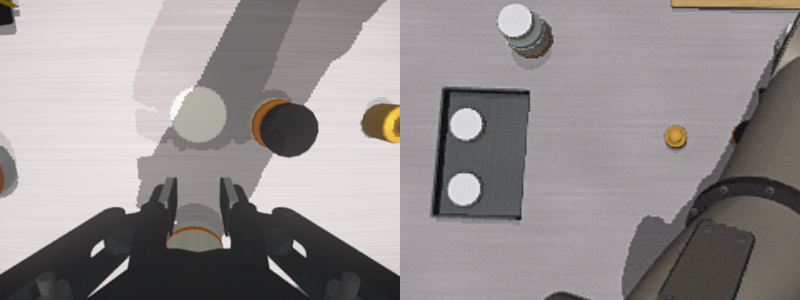

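Caps A and B are both inside the tray. Cap C is straight ahead of the tips at (198,115), the pot is to its right, and the jar is behind with room. I'll go down and sweep C toward -x, clear of the pot.

Request:
jog_arm --pt "0.004 0.02 -0.003 0" --pt "0.004 0.045 -0.003 0" --pt "0.004 0.065 -0.003 0" --pt "0.004 0.075 -0.003 0" --pt "0.004 0.075 -0.003 0" --pt "-0.004 0.075 -0.003 0" --pt "-0.012 0.075 -0.003 0" --pt "-0.021 0.075 -0.003 0" --pt "-0.03 0.075 -0.004 0" --pt "-0.04 0.075 -0.004 0" --pt "-0.05 0.075 -0.005 0" --pt "-0.06 0.075 -0.006 0" --pt "-0.069 0.075 -0.006 0" --pt "-0.077 0.075 -0.006 0" --pt "-0.082 0.075 -0.006 0" --pt "-0.084 0.075 -0.006 0" --pt "-0.084 0.075 -0.006 0" --pt "-0.075 0.075 -0.006 0" --pt "-0.064 0.075 -0.006 0" --pt "-0.06 0.05 -0.006 0"

```text
time: 16.7
ee_pos: [527.8, -205.4, 27.5]
tcp_rot: [0.707, -0.707, 0.001, 0.001]
ft_force: [0.0, -0.2, 1.0]
grip_width: 29.7
```

Request:
jog_arm --pt "0 -0.04 0 0" --pt "0 -0.07 0 0" --pt "0 -0.07 0 0"

```text
time: 17.0
ee_pos: [530.4, -206.8, 103.2]
tcp_rot: [-0.707, 0.708, 0.002, 0.002]
ft_force: [0.1, 0.4, 0.4]
grip_width: 30.0
```

```bash
cat > c.py <<'E'
from h import *
c=imaging.capture('wrist'); p,R=tool(); M=np.array(c['mount'])
Rc=(R@M[:3,:3]).T; c['R']=Rc; c['t']=-Rc@(R@M[:3,3]+p)
g=cv2.cvtColor(c['img'],cv2.COLOR_RGB2HSV).astype(int); z=c['z_map']
v,u=np.nonzero(z>0); n=cv2.undistortPoints(np.c_[u,v].astype(float).reshape(-1,1,2),c['K'],np.array(c['dist_coeffs'])).reshape(-1,2)
W=(np.c_[n,np.ones(len(n))]*z[v,u][:,None]-c['t'])@Rc
m=np.zeros(z.shape,np.uint8); k=(abs(W[:,2]-20)<4)&(g[v,u,1]<60)&(g[v,u,2]>110); m[v[k],u[k]]=1
for q in cv2.findContours(m,0,1)[0]:
    if cv2.contourArea(q)>800:
        w=ray(c,q.reshape(-1,2),20); (x,y),r=cv2.minEnclosingCircle(w[:,:2].astype(np.float32)); print('blob',round(x,1),round(y,1),'r',round(r,1))
E
python3 c.py; python3 -c "
from h import *
go([470,-268,74],[470,-268,4])
print(arm.observe()['joints'].round(2))"
```

```text
blob 469.0 -205.8 r 25.7
17.05 [ 529.5 -206.3  101.3] yaw z 89.99
[470, -268, 74] [-0.0595  0.0271 -0.0617]
[470, -268, 4] [-0.0598  0.0971 -0.0617]
[-0.06  0.43  0.4   1.98 -0.24  0.77  2.05]
```

Cap C reads (469,-206) with r 25.7, as expected. Now I'll move behind it, facing +y.

Request:
jog_arm --pt "-0.01 0 -0.005 8" --pt "-0.02 0 -0.01 16" --pt "-0.03 0 -0.016 24" --pt "-0.04 0 -0.022 32" --pt "-0.05 0 -0.03 40" --pt "-0.055 0 -0.035 48" --pt "-0.058 0 -0.04 56" --pt "-0.058 0 -0.046 64" --pt "-0.058 0 -0.052 72" --pt "-0.058 0 -0.056 80" --pt "-0.058 0 -0.056 88" --pt "-0.058 0 -0.056 90" --pt "-0.058 0 -0.056 90" --pt "-0.058 0 -0.056 90"

```text
time: 18.45
ee_pos: [469.2, -261.9, 99.0]
tcp_rot: [-0.5, 0.501, -0.499, 0.499]
ft_force: [0.3, 0.2, 0.2]
grip_width: 29.4
```

```bash
python3 c.py; python3 -c "
from h import *
go([471,-262,4],[471,-62,4],[490,120,4],[512,242,4])"
```

```text
blob 469.8 -206.0 r 26.3
18.5 [ 469.1 -262.    99.1] yaw z 0.13
[471, -262, 4] [0.     0.0951 0.0019]
[471, -62, 4] [-0.2     0.0951  0.0023]
[490, 120, 4] [-0.3819  0.0951  0.0217]
[512, 242, 4] [-0.5039  0.0951  0.044 ]
```

Request:
jog_arm --pt "0 0.03 0.001 0" --pt "0 0.06 0.001 0" --pt "0 0.085 0.001 0" --pt "0 0.095 0.001 0" --pt "0 0.095 0.001 0" --pt "-0.008 0.095 0.001 0" --pt "-0.016 0.095 0.001 0" --pt "-0.025 0.095 0.001 0" --pt "-0.035 0.095 0.001 0" --pt "-0.045 0.095 0.001 0" --pt "-0.055 0.095 0.001 0" --pt "-0.065 0.095 0.001 0" --pt "-0.075 0.095 0.001 0" --pt "-0.085 0.095 0.001 0" --pt "-0.095 0.095 0.001 0" --pt "-0.105 0.095 0.001 0" --pt "-0.115 0.095 0.001 0" --pt "-0.125 0.095 0.001 0" --pt "-0.135 0.095 0.001 0" --pt "-0.145 0.095 0.001 0"

```text
time: 20.5
ee_pos: [470.2, -116.3, 4.3]
tcp_rot: [-0.5, 0.5, -0.5, 0.5]
ft_force: [-0.5, -0.4, 0.2]
grip_width: 30.0
```

```bash
python3 c.py; python3 -c "
from h import *
go([471,20,4],[490,120,4],[512,242,4])"
```

```text
blob 469.9 -81.8 r 26.0
20.55 [ 470.1 -114.7    4.1] yaw z 0.02
[471, 20, 4] [-0.1347  0.0002  0.0009]
[490, 120, 4] [-0.2347  0.0003  0.02  ]
[512, 242, 4] [-0.3567  0.0004  0.042 ]
```

Request:
jog_arm --pt "-0.01 0 0 0" --pt "-0.02 0 0 0" --pt "-0.03 0 0 0" --pt "-0.04 0 0 0" --pt "-0.05 0 0 0" --pt "-0.06 0 0 0" --pt "-0.07 0 0 0" --pt "-0.08 0 0 0" --pt "-0.09 0 0 0" --pt "-0.1 0 0 0" --pt "-0.11 0 0 0" --pt "-0.12 0 0 0" --pt "-0.13 0 0 0" --pt "-0.14 0 0.001 0" --pt "-0.15 0 0.003 0" --pt "-0.16 0 0.005 0" --pt "-0.17 0 0.007 0" --pt "-0.18 0 0.009 0" --pt "-0.19 0 0.011 0" --pt "-0.2 0 0.013 0"

```text
time: 22.55
ee_pos: [483.6, 83.7, 4.3]
tcp_rot: [-0.5, 0.5, -0.5, 0.5]
ft_force: [-0.8, 0.1, 0.9]
grip_width: 29.8
```

```bash
python3 c.py; python3 -c "
from h import *
go([510,185,4],[512,242,4])"
```

```text
blob 483.3 118.4 r 26.0
22.6 [483.9  85.4   4.2] yaw z 0.04
[510, 185, 4] [-0.0996  0.0003  0.0262]
[512, 242, 4] [-0.1566  0.0003  0.0282]
```

Request:
jog_arm --pt "-0.01 0 0.003 0" --pt "-0.02 0 0.006 0" --pt "-0.03 0 0.009 0" --pt "-0.04 0 0.012 0" --pt "-0.05 0 0.015 0" --pt "-0.06 0 0.018 0" --pt "-0.07 0 0.021 0" --pt "-0.08 0 0.023 0" --pt "-0.09 0 0.025 0" --pt "-0.1 0 0.027 0" --pt "-0.11 0 0.028 0" --pt "-0.12 0 0.028 0" --pt "-0.13 0 0.028 0" --pt "-0.14 0 0.028 0" --pt "-0.149 0 0.028 0" --pt "-0.157 0 0.028 0" --pt "-0.162 0 0.028 0" --pt "-0.164 0 0.028 0" --pt "-0.164 0 0.028 0" --pt "-0.154 0 0.028 0"

```text
time: 24.6
ee_pos: [511.5, 237.3, 4.2]
tcp_rot: [0.5, -0.5, 0.5, -0.5]
ft_force: [-0.4, 0.0, 0.3]
grip_width: 30.1
```

Request:
jog_arm --pt "0.012 0 0 0" --pt "0.025 -0.01 0 0" --pt "0.03 -0.05 0 0" --pt "0.06 -0.1 0 0" --pt "0.11 -0.14 0 0" --pt "0.16 -0.14 0 0" --pt "0.21 -0.14 0 0" --pt "0.25 -0.14 0 0" --pt "0.27 -0.14 0 0" --pt "0.27 -0.14 0 0" --pt "0.27 -0.14 0 0"

```text
time: 25.7
ee_pos: [510.7, -34.8, 144.7]
tcp_rot: [0.499, -0.499, 0.501, -0.501]
ft_force: [-0.4, 0.7, 0.7]
grip_width: 29.6
```

```bash
python3 - <<'E'
from h import *
import pickle
go()
t=snap('top','t5.png'); pickle.dump(t,open('t0.pkl','wb'))
cv2.imwrite('pics/v5.png',cv2.resize(cv2.imread('pics/t5.png'),(800,600)))
E
sed -i 's/(345,261)/(245,261)/' m.py; python3 m.py | sed -n 4,20p
python3 - <<'E'
from h import *
import pickle
t=pickle.load(open('t0.pkl','rb')); g=cv2.cvtColor(t['img'],cv2.COLOR_RGB2HSV).astype(int)
m=((g[...,2]>150)&(g[...,1]<40)).astype(np.uint8); m[:, :104]=0; m[:,156:]=0; m[:176]=0; m[249:]=0
for q in cv2.findContours(m,0,1)[0]:
    if cv2.contourArea(q)>60:
        w=ray(t,q.reshape(-1,2),20); print(w.min(0).round(1),w.max(0).round(1),((w.min(0)+w.max(0))/2).round(1))
E
```

```text
25.7 [510.7 -34.8 144.7] yaw z -0.23
weight none [114 107  99]
pot [287.7 200.3] [ 550.3 -123.7   55. ] ext [68.7 49.3]
jarL [148.4 131.7] [710.9 230.4 120. ] ext [49.2 47.9]
jarM [321.3 140.9] [ 693.8 -203.8  120. ] ext [46.7 47.8]
jarR [413.5 179.4] [ 600.3 -434.5  112. ] ext [33.1 32.7]
radio [394.2 242.9] [ 442.5 -385.   100. ] ext [35.1 79.4]
((127.87351989746094, 211.6441192626953), (54.147727966308594, 80.45463562011719), 4.39870548248291)
[[105 173]
 [157 174]
 [152 251]
 [ 99 249]]
z0 [[625.7 373.3   0. ]
 [625.  231.8   0. ]
 [416.1 234.8   0. ]
 [419.8 375.5   0. ]]
z30 [[620.3 362.9  30. ]
 [619.6 224.7  30. ]
[438.2 297.8  20. ] [485.7 345.8  20. ] [462.  321.8  20. ]
[488.7 256.1  20. ] [536.8 304.2  20. ] [512.7 280.1  20. ]
[541.4 301.1  20. ] [590.1 349.7  20. ] [565.7 325.4  20. ]
```

View pics/v5.png

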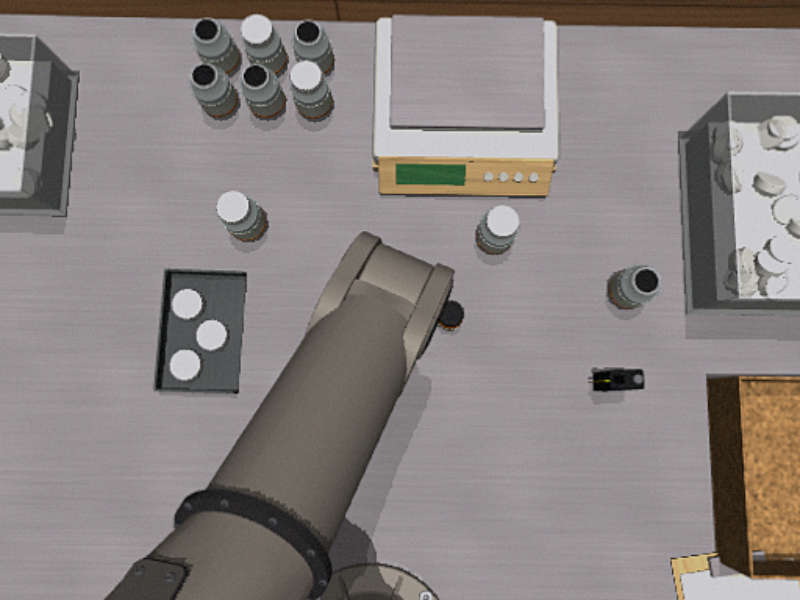

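All three caps are in the tray at about (187,304), (211,335) and (185,365). The arm hides the weight here, so I'll check it from the side camera before handing in.

Run:
```python
from h import *
import pickle
s0=pickle.load(open('s0.pkl','rb')); s1=snap('side','s5.png')
for s in (s0,s1):
    g=cv2.cvtColor(s['img'],cv2.COLOR_RGB2HSV).astype(int)
    for n,b in dict(weight=(192,222,240,268),pot=(168,202,266,293)).items():
        m=(g[...,1]>130)[b[0]:b[1],b[2]:b[3]]; print(n,m.sum(),np.argwhere(m).mean(0).round(1))
p=arm.observe(); print(p['ft_force'],p['time'],ticket.hand_in())
```

```text
weight 267 [16.6 13.4]
pot 143 [18.3 14.8]
weight 277 [16.9 13.4]
pot 141 [18.4 14.7]
the job is handed in; nothing more can be done
[-0.45450725  0.60263255 -0.28099731] 25.8 None
```

I swept all three caps into the tray using the half-open fingertips as a cradle, and handed the job in at 25.8 s of robot time. I pushed cap C sideways past the pot first, then straight in.

**Caps:** the last top view puts them at about (566,325), (462,322) and (513,280) mm. The tray interior is about x 418–618, y 233–363. All three lie flat and at least 10 mm from the walls and the open edge; the smallest gap is at the back wall.

**Other items:** the jars, radio and pot read within about 1 mm of where they started. The arm hid the weight in the top view, so I compared it in the side view, where it had shifted by less than 0.5 px.

**Contact:** force readings at the end of each move stayed under 1.5 N. At hand-in the tool was about 145 mm above the bench and touching nothing. No check failed.

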